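Clear the caddy onto its hook and hold the ink carousel at red

TASK

Get the ink carousel ready for a colleague: first clear the blue eyelet caddy out of the way by hanging it by its handle on the hook of the dark steel stand, and let go of it. Then turn the carousel until the jar with the red lid stands at the front, in line with the white arrow on the base, and finish while still gripping the carousel's turning part firmly, holding it still there. Leave the other things on the bench where they are.

Things in the scene. Friction and masses are not known exactly. Their poses are not given: they have to be found in the camera images.
- carousel_base: black round base of the ink carousel, fixed to the bench, 200 mm diameter, 18 mm high; origin at the centre of its underside, z up. From its front (its own -x direction) a tongue 44 mm wide, 10 mm high, reaches to 168 mm from the axis and carries a white arrow pointing at the axis. The front is turned up to 0.4 rad either way from the world's -x.
- arrow (a point): middle of the white arrow, on the tongue at the front of the carousel base, 145 mm from the carousel's axis, 11 mm above the bench.
- turntable: turning part of the carousel, one rigid piece: aluminium tray of 230 mm diameter, five ink jars fixed on it 72 degrees apart (lids red, white, black, yellow, green), knob on a central post. Origin on the upright axis, 18 mm above the bench; the red jar is in its own -x direction. It turns either way for a full turn or more, light friction (0.05 N m), and stays where it is left.
- red_jar (a point): centre of the top of the red lid, 78 mm from the carousel's axis, 98 mm above the bench, as for all five jars. Lids are 54 mm wide and 18 mm high, the jars under them 50 mm wide.
- knob (a point): centre of the top of the black round knob on the carousel's axis, 155 mm above the bench. The knob is a cylinder of 40 mm diameter, from 115 to 155 mm above the bench, on a thinner post of 22 mm; it can be gripped from above at any yaw. The jars' lids are 17 mm lower than its underside.
- hook_stand: dark steel hook stand fixed to the bench: plate 150 x 90 x 10 mm, a 16 mm post, and a level round arm (the hook) from the post's top along the stand's own -x, ending in an upturned tip. Origin on the bench under the middle of the arm; the post is at x = +64 mm, the arm bends up at x = -38 mm, the tip ends at x = -51 mm. Its -x is turned up to 0.4 rad either way from the world's -x.
- hook (a point): middle of the hook arm, on its top side, 200 mm above the bench: where the handle rests. The arm is 10 mm thick; the upturned tip ends 218 mm above the bench and is the stand's highest point (the post is no higher than the arm).
- caddy: blue open caddy with brass eyelet spools fixed in it, 0.18 to 0.35 kg: box 80 mm (x) by 100 mm (y), 45 mm high, with a rigid upright handle. Origin at the centre of its underside, z up. Under the handle beam, which runs along y, is an opening for the hook, 88 mm wide and 60 mm high. It may be hung either way round.
- handle (a point): centre of the caddy's handle beam, 118 mm above the caddy's underside. The beam lies along the caddy's y: 10 mm thick (x), 100 mm long, 26 mm high (105 to 131 mm above the underside), on end uprights 6 mm thick and 16 mm wide in x.
- ink_can: bystander, loose: grey ink can, 70 mm diameter, 75 mm tall; origin at the centre of its underside. Leave it alone.
- tape_roll: bystander, loose: brown ring of tape lying flat, 100 mm diameter, 45 mm tall; origin at the centre of its underside. Leave it alone.
- mouse: bystander, loose: black computer mouse, about 85 x 60 x 32 mm; origin on its underside, under its hump. Leave it alone.
- staple_box: bystander, loose: brown cardboard box, 60 x 90 x 40 mm; origin at the centre of its underside. Leave it alone.
- glue_bottle: bystander, loose: white glue bottle with orange cap, 54 mm diameter, 130 mm tall; origin at the centre of its underside. Leave it alone.
- brush: bystander, loose: hand brush lying flat, its length along its x; origin on its underside. Leave it alone.

How it is judged:
By the outcome, as a careful person would: the job done as asked, in the order asked, and still so for the second after the job is handed in, while the arm keeps its last pose, push and grip.
It also fails if it takes over 72 s, if anything falls off the work surface, if the arm or the gripper's body presses on something with over 40 N, if the wrist force passes 120 N, or if a joint passes its speed limit or range.

ROBOT

A 6-joint arm with a two-finger parallel gripper is mounted at the origin on the work surface. World frame = base frame: x ahead of the robot, y to its left, z up, the work surface at z = 0. Lengths are in m, angles in rad, forces in N, time in s.
With the tool pointing down it reaches from about 0.3 to 0.775 m from the base axis. Payload 14.6 kg.
Tool frame: the origin (TCP) lies midway between the tips of the shut fingers; the grasp point (between the pads) lies 19 mm behind it (ctrl.grip_depth is the distance from the TCP to the grasp point, in m); z points along the fingers, x is the direction in which the jaws open and shut, and the axes are right-handed (so a half turn about z gives the same grasp; the last joint's range is limited). The gripper opens to 94 mm and grips with 3 to 60 N. Pads are 16 mm wide; open, the fingers measure 119 mm over their backs; the gripper's body (75 mm by 177 mm) begins 78 mm behind the grasp point.
Start: joints at [-1.343, 0.3, 1.521, -0, 1.321, -0.067], TCP at [0.16, -0.526, 0.205] pointing down, gripper open.
Joint ranges: [-3.03, 3.03], [-0.79, 2.21], [0.23, 2.52], [-1.04, 4.18], [0, 3.07], [-2.55, 2.55]. Speed limits (rad/s): [2.22, 2.22, 2.57, 3.14, 3.14, 3.14].

INTERFACE

Orientations are given as [roll, pitch, yaw] about the fixed x, y, z axes, in that order (R = Rz(yaw) Ry(pitch) Rx(roll)).
In Python, from station import ctrl gives the robot as it stands.
- The arm moves only by the tool play_rows, never from a script. Its argument "steps" is a list that holds one entry, the list of rows, each a list of 7 numbers: the shift along the tool's x, y, z in cm, then the turn, a rotation vector about the tool's x, y, z in rad, then the opening, from 0 (shut) to 1 (fully open). In form: [[[x, y, z, ax, ay, az, hand], ...]]. A call has 1 to 20 rows; each row is the pose to reach, as a shift and turn from the pose measured when the call began, along the tool's axes at that moment; what a row does not reach only later rows make up. A row lasts 1/12 s, in which the tool goes at most 41.7 mm and 7.16 degrees, less where a joint would pass 70% of its speed; a pose out of reach is approached as far as the arm can. A call with a gripper value outside its range is refused whole. The fingers move at their own pace and stop on an object; "force" is the grip in N (left out, the last holds). Time passes only in rows, so rows that repeat a pose let the fingers close. It gives the time, the measured TCP pose, the force and the opening at its end, in the units of the state.
- ctrl.get_obs(): the state, without advancing time (a new reading comes with each control period).
- ctrl.camera(name): name is "side" or "top" or "wrist"; returns a dict with "frame" (400x640x3 uint8, blue, green, red), "fovy" (degrees; the focal length in pixels is half the picture's height over the tangent of half this angle, whatever the lens; pixels are square), "cx", "cy" (the principal point, pixels), "world_to_cam" (4x4, takes a point from world to camera coordinates). Camera axes: x right, y up, looking along -z (the intrinsics and any distortion apply to the point x, -y, -z); pixel columns grow to the right and rows downward; lengths in m; the calibration is good to about 2 mm. The wrist camera is an equidistant fisheye: a pixel r from the principal point sees the ray r / f radians off the axis. A picture is of the moment at which its call begins. There is no depth.
- ctrl.hand_in(): hands the job in, once; it reports no verdict.
The state is a dict: "time_s": time; "qpos": joint angles; "joint_vel": joint speeds; "tau": joint torques, N m; "ee_pos": TCP position; "eef_rot": TCP orientation; "force": force on the tool from outside, world axes, zero at the start; "moment": the same for the moment, N m; "grip_width": finger opening in m.
Only numpy, scipy, OpenCV 4.12 (cv2) and the standard library are available. Lean on these libraries where they do the work, as an engineer would, in place of code of your own. Each camera call takes 0.05 s, during which the arm holds its last target. There are 200 camera calls.

## Working session

There is one attempt and no reset: what is moved stays moved. The work goes in short steps, Python scripts to look and compute and a tool call to move; the robot and the scene stay as the last step left them, time stands still between calls to the robot, and variables do not carry over. Pictures are saved under pics/ and viewed, about 8 in all and at most 12, crops included, and the job is handed in when it is done.

Besides the shell and the picture viewer there is one more tool, called after "Emit:" as name(argument=value, ...), one argument or row to a line, values as JSON. play_rows: Moves the arm, as the interface text tells. Its arguments: {"type":"object","properties":{"steps":{"type":"array"},"force":{"type":"number"}},"required":["steps"]}

```bash
mkdir -p pics
cat > h.py <<'E'
import numpy as np, cv2
from station import ctrl
from scipy.spatial.transform import Rotation as R
def cam(n):
    c=ctrl.camera(n); c['n']=n; c['f']=200/np.tan(np.radians(c['fovy'])/2) if 1 else 0
    c['f']=c['frame'].shape[0]/2/np.tan(np.radians(c['fovy'])/2); return c
def ray(c,u,v):
    W=np.array(c['world_to_cam']); x=(u-c['cx'])/c['f']; y=(v-c['cy'])/c['f']
    if c['n']=='wrist':
        r=np.hypot(x,y); s=np.sin(r)/r if r>1e-9 else 1; d=np.array([x*s,-y*s,-np.cos(r)])
    else: d=np.array([x,-y,-1.])
    Rm=W[:3,:3]; return -Rm.T@W[:3,3], Rm.T@d
def onz(c,u,v,z):
    o,d=ray(c,u,v); return o+d*(z-o[2])/d[2]
def proj(c,p):
    W=np.array(c['world_to_cam']); q=W[:3,:3]@np.array(p)+W[:3,3]; a=np.array([q[0],-q[1],-q[2]])
    if c['n']=='wrist':
        t=np.arctan2(np.hypot(a[0],a[1]),a[2]); k=t/np.hypot(a[0],a[1])
    else: k=1/a[2]
    return c['cx']+c['f']*a[0]*k, c['cy']+c['f']*a[1]*k
def tri(c1,p1,c2,p2):
    A=np.zeros((3,3));b=np.zeros(3)
    for c,p in((c1,p1),(c2,p2)):
        o,d=ray(c,*p); d=d/np.linalg.norm(d); M=np.eye(3)-np.outer(d,d); A+=M;b+=M@o
    return np.linalg.solve(A,b)
E
python3 - <<'E'
from h import *
for n in('top','side'):
    c=cam(n); cv2.imwrite(f'pics/{n}0.png',c['frame']); np.save(f'pics/{n}0.npy',c,allow_pickle=True)
    o,d=ray(c,c['cx'],c['cy']); print(n,c['f'],c['cx'],c['cy'],o,d,c.keys())
print(ctrl.get_obs())
E
```

```text
top 478.82700289462866 315.34865585239515 200.2871204649975 [0.41297707 0.01982178 1.81820552] [ 0.09500196 -0.01279215 -0.99539489] dict_keys(['frame', 'fovy', 'cx', 'cy', 'world_to_cam', 'n', 'f'])
side 419.61237541852256 317.3730964880765 204.3787053022419 [0.51549022 0.94964665 0.81737427] [ 0.07399574 -0.81606215 -0.57320781] dict_keys(['frame', 'fovy', 'cx', 'cy', 'world_to_cam', 'n', 'f'])
{'time_s': 0.1, 'qpos': array([-1.34261873e+00,  3.00416553e-01,  1.52149532e+00,  1.96918311e-05,
        1.32069926e+00, -6.65718916e-02]), 'joint_vel': array([ 0.00082431, -0.00185052, -0.00061705, -0.00076453, -0.00105513,
        0.00066417]), 'tau': array([ 2.44783005e-03, -5.32644081e+01, -3.53281724e+01,  7.09545286e-02,
        2.34382198e-02, -7.28156692e-05]), 'ee_pos': array([ 0.15974086, -0.52605576,  0.20495253]), 'eef_rot': array([-3.14150587e+00,  1.01495396e-03, -1.27605168e+00]), 'force': array([ 0.36351901,  0.05775284, -0.17472949]), 'moment': array([-0.07554345,  0.00163843,  0.02147642]), 'grip_width': 0.0939514079720089}
```

View pics/top0.png

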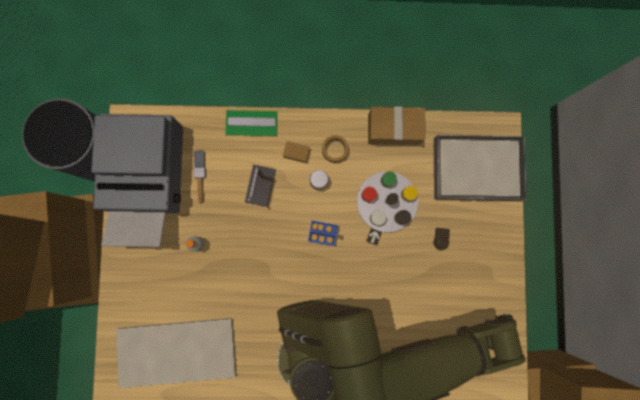

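View pics/side0.png

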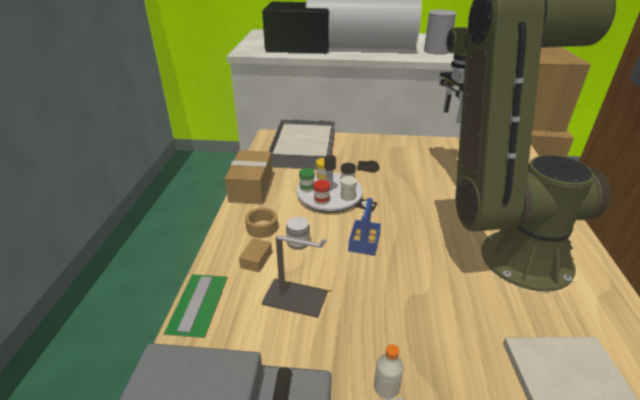

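Top view: stand at about (260,185), caddy (323,233), carousel (388,202) with arrow (374,237), red lid (370,195). Side view: hook arm (283,240)-(323,243), caddy (366,228). I'll zoom both in one mosaic.

Run:
```python
from h import *
t=cv2.imread('pics/top0.png')[155:260,240:440]; s=cv2.imread('pics/side0.png')[145:320,250:400]
t=cv2.resize(t,None,fx=3.9,fy=3.9,interpolation=cv2.INTER_CUBIC)  # 780x409
cv2.imwrite('pics/tz.png',t)
s=cv2.resize(s,None,fx=3.4,fy=3.4,interpolation=cv2.INTER_CUBIC); cv2.imwrite('pics/sz.png',s)
c=np.load('pics/top0.npy',allow_pickle=True).item(); c2=np.load('pics/side0.npy',allow_pickle=True).item()
def m(c,lo,hi,roi):
    x0,y0,x1,y1=roi; h=cv2.cvtColor(c['frame'][y0:y1,x0:x1],cv2.COLOR_BGR2HSV); k=cv2.inRange(h,lo,hi)
    n,l,st,ce=cv2.connectedComponentsWithStats(k); i=1+np.argmax(st[1:,4]); return ce[i]+[x0,y0],st[i]+np.array([x0,y0,0,0,0]),(l==i)
for nm,lo,hi in(('red',(0,150,80),(8,255,255)),('yel',(18,150,100),(32,255,255)),('green',(50,100,40),(80,255,255)),('white',(0,0,170),(180,70,255))):
    try:
        p,st,_=m(c,lo,hi,(350,165,425,236)); print(nm,p,st,onz(c,*p,.098))
    except Exception as e: print(nm,e)
p,st,k=m(c,(100,100,40),(130,255,255),(290,210,360,255)); print('caddy top',p,st,onz(c,*p,.045))
p,st,k=m(c2,(100,100,40),(130,255,255),(340,190,390,260)); print('caddy side',p,st)
```

```text
red [369.13888889 193.94444444] [363 188  14  13 144] [ 0.6036553  -0.19659896  0.098     ]
yel [410.05202312 192.6416185 ] [403 186  15  14 173] [ 0.61105942 -0.34511791  0.098     ]
green [388.84848485 178.6969697 ] [383 173  13  13 132] [ 0.66065183 -0.26799945  0.098     ]
white [375.03658537 206.08710801] [357 173  40  58 574] [ 0.55992656 -0.21818059  0.098     ]
caddy top [326.20930233 231.31395349] [311 226  26  10  86] [ 0.46765994 -0.04501389  0.045     ]
caddy side [362.58028169 232.49014085] [350 199  25  54 355]
```

View pics/tz.png

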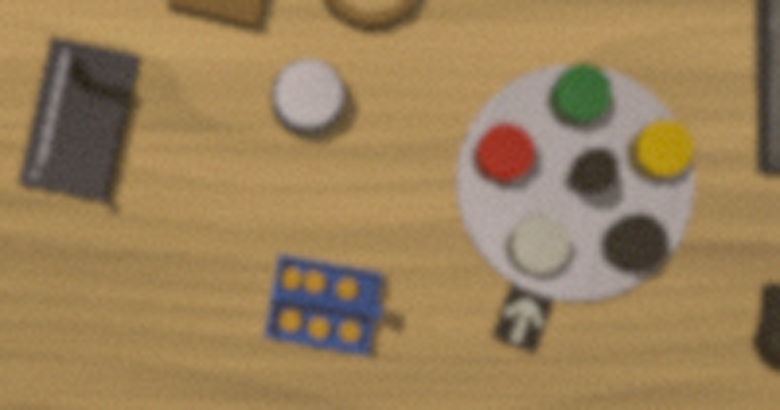

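View pics/sz.png

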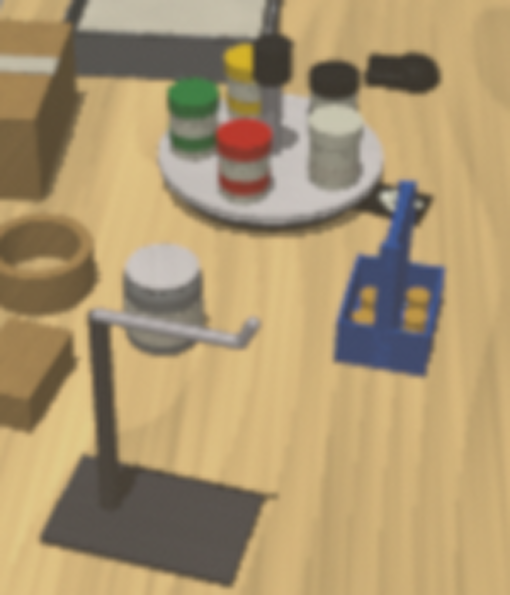

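Mosaics show: arm of the hook in the top zoom from (70,52) (post) to (36,182) (tip). Caddy rim corners are at (282,256), (385,272), (373,353), (268,338), and the arrow is at (522,320). In the side zoom, post top is at (92,315), bend (240,341), tip (254,323), and the handle beam end is at (407,185).

Run:
```python
from h import *
c=np.load('pics/top0.npy',allow_pickle=True).item(); c2=np.load('pics/side0.npy',allow_pickle=True).item()
T=lambda x,y:(240+(x+.5)/3.9-.5,155+(y+.5)/3.9-.5); S=lambda x,y:(250+(x+.5)/3.4-.5,145+(y+.5)/3.4-.5)
np.set_printoptions(precision=4,suppress=True)
a=onz(c,*T(70,52),.195);b=onz(c,*T(36,182),.205);print('hook top',a,b)
print('hook tri',tri(c,T(70,52),c2,S(92,315)),tri(c,T(36,182),c2,S(247,335)))
print('side',onz(c2,*S(92,315),.195),onz(c2,*S(240,341),.195),onz(c2,*S(254,323),.218))
q=np.array([onz(c,*T(*p),.045) for p in((282,256),(385,272),(373,353),(268,338))]);print('caddy',q,q.mean(0))
pl=np.array([onz(c,*T(*p),.01) for p in((55,38),(140,58),(108,200),(22,185))]);print('plate',pl,pl.mean(0))
d=q[0]+q[3]-q[1]-q[2];print('caddy yaw of y',np.arctan2(d[1],d[0])-np.pi/2)
ar=onz(c,*T(522,320),.011)
g=np.array([.6607,-.2680]);r=np.array([.6037,-.1966]);y=np.array([.6111,-.3451]);
w=onz(c,*T(540,245),.098)[:2];k=onz(c,*T(636,243),.098)[:2]
P=np.array([r,w,k,y,g]);ax=P.mean(0);print('axis',ax,np.linalg.norm(P-ax,axis=1),'knob',onz(c,*T(594,172),.155))
A=lambda v:np.arctan2(v[1],v[0])
print('front',A(ar[:2]-ax),np.linalg.norm(ar[:2]-ax),'jars',[A(p-ax) for p in P])
```

```text
hook top [0.6755 0.1984 0.195 ] [0.5596 0.2236 0.205 ]
hook tri [0.6777 0.1992 0.1894] [0.5649 0.2241 0.201 ]
side [0.6776 0.2057 0.195 ] [0.5745 0.2232 0.195 ] [0.5648 0.2311 0.218 ]
caddy [[ 0.5076  0.0085  0.045 ]
 [ 0.4941 -0.0896  0.045 ]
 [ 0.4173 -0.0792  0.045 ]
 [ 0.4298  0.0204  0.045 ]] [ 0.4622 -0.035   0.045 ]
plate [[0.719  0.2338 0.01  ]
 [0.7008 0.1503 0.01  ]
 [0.561  0.178  0.01  ]
 [0.5741 0.2617 0.01  ]] [0.6387 0.2059 0.01  ]
caddy yaw of y -0.13099713542360303
axis [ 0.5834 -0.2715] [0.0776 0.0769 0.0769 0.0787 0.0774] knob [ 0.5819 -0.2694  0.155 ]
front 2.8016393380374582 0.13990228603964394 jars [np.float64(1.305934126905519), np.float64(2.5623209189948883), np.float64(-2.4865486230626455), np.float64(-1.210789217218478), np.float64(0.045009331028066285)]
```

Emit:
play_rows(
  steps=[
    [[-38.2,-43.1,-2,0,0,-1.139,1],[-38.2,-43.1,-2,0,0,-1.139,1],[-38.2,-43.1,-2,0,0,-1.139,1],[-38.2,-43.1,-2,0,0,-1.139,1],[-38.2,-43.1,-2,0,0,-1.139,1],[-38.2,-43.1,-2,0,0,-1.139,1],[-38.2,-43.1,-2,0,0,-1.139,1],[-38.2,-43.1,-2,0,0,-1.139,1],[-38.2,-43.1,-2,0,0,-1.139,1],[-38.2,-43.1,-2,0,0,-1.139,1],[-38.2,-43.1,-2,0,0,-1.139,1],[-38.2,-43.1,-2,0,0,-1.139,1],[-38.2,-43.1,-2,0,0,-1.139,1],[-38.2,-43.1,-2,0,0,-1.139,1],[-38.2,-43.1,-2,0,0,-1.139,1],[-38.2,-43.1,-2,0,0,-1.139,1],[-38.2,-43.1,-2,0,0,-1.139,1],[-38.2,-43.1,-2,0,0,-1.139,1],[-38.2,-43.1,-2,0,0,-1.139,1],[-38.2,-43.1,-2,0,0,-1.139,1]],
  ],
)

```text
time_s: 1.77
ee_pos: [0.4609, -0.0362, 0.2255]
eef_rot: [-3.141, 0.0, -0.139]
force: [-1.1, 1.4, -0.0]
grip_width: 0.0939
```

Run:
```python
from h import *
c=cam('wrist'); f=c['frame'].copy(); np.save('pics/w1.npy',c,allow_pickle=True)
o=ctrl.get_obs(); print(o['ee_pos'],o['eef_rot'],o['time_s'],o['qpos'])
y=-0.137
for dx,dy,z in((0,-.05,.131),(0,.05,.131),(.04,.05,.045),(-.04,.05,.045),(.04,-.05,.045),(-.04,-.05,.045)):
    p=(.462+dx*np.cos(y)-dy*np.sin(y),-.035+dx*np.sin(y)+dy*np.cos(y),z); u=proj(c,p); cv2.circle(f,(int(u[0]+.5),int(u[1]+.5)),2,(255,0,255),-1)
cv2.imwrite('pics/w1.png',f)
```

```text
[ 0.46098666 -0.03604122  0.22549503] [-3.14065941e+00  8.52245619e-05 -1.38358102e-01] 1.8167 [-1.57807210e-01  8.62686824e-02  1.72827851e+00  9.59753632e-04
  1.32714893e+00 -1.96806507e-02]
```

View pics/w1.png

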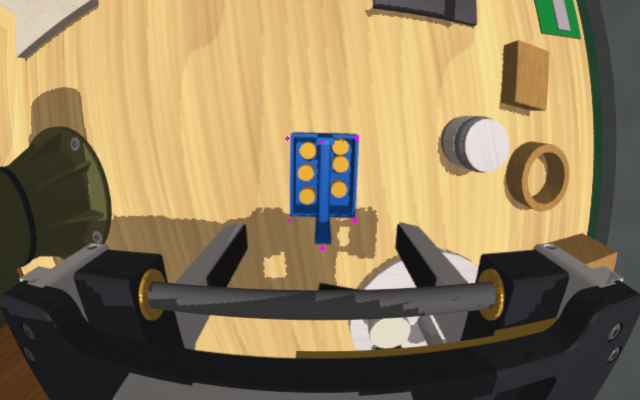

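The wrist view agrees with the estimate to about 5 mm: rim corners (292,134), (357,135), (290,214), (355,216), and beam end (322,243). The caddy sits about 5 mm further in +y and 2 mm in +x. Next I descend and grip.

Emit:
play_rows(
  steps=[
    [[0.1,-0.5,3,0,0,0,1],[0.1,-0.5,6,0,0,0,1],[0.1,-0.5,8.5,0,0,0,1],[0.1,-0.5,10.5,0,0,0,1],[0.1,-0.5,11.6,0,0,0,1],[0.1,-0.5,11.6,0,0,0,0],[0.1,-0.5,11.6,0,0,0,0],[0.1,-0.5,11.6,0,0,0,0],[0.1,-0.5,11.6,0,0,0,0],[0.1,-0.5,11.6,0,0,0,0],[0.1,-0.5,11.6,0,0,0,0],[0.1,-0.5,11.6,0,0,0,0],[0.1,-0.5,11.6,0,0,0,0],[0.1,-0.5,11.6,0,0,0,0],[0.1,-0.5,11.6,0,0,0,0],[0.1,-0.5,11.6,0,0,0,0]],
  ],
  force=45,
)

```text
time_s: 3.15
ee_pos: [0.4626, -0.0311, 0.1095]
eef_rot: [-3.141, 0.0, -0.138]
force: [0.0, -0.1, 0.8]
grip_width: 0.0242
```

Emit:
play_rows(
  steps=[
    [[0,0,0,0,0,0,0],[0,0,0,0,0,0,0],[0,0,0,0,0,0,0],[0,0,0,0,0,0,0],[0,0,0,0,0,0,0],[0,0,0,0,0,0,0]],
  ],
)

```text
time_s: 3.65
ee_pos: [0.4625, -0.0311, 0.1093]
eef_rot: [-3.141, 0.001, -0.138]
force: [-0.2, -0.9, -2.6]
grip_width: 0.0093
```

Emit:
play_rows(
  steps=[
    [[0,0,-1,0,0,0,0],[0,0,-3,0,0,0,0],[0,0,-6,0,0,0,0],[0,-1,-9,0,0,0,0],[0,-3,-11.5,0,0,0.02,0],[-0.2,-6,-13,0,0,0.03,0],[-0.3,-9,-13.1,0,0,0.04,0],[-0.4,-12,-13.1,0,0,0.05,0],[-0.5,-15,-13.1,0,0,0.06,0],[-0.6,-18,-13.1,0,0,0.062,0],[-0.7,-21,-13.1,0,0,0.062,0],[-0.8,-24,-13.1,0,0,0.062,0],[-0.8,-26,-13.1,0,0,0.062,0],[-0.8,-27,-13.1,0,0,0.062,0],[-0.8,-27,-13.1,0,0,0.062,0],[-0.8,-27,-13.1,0,0,0.062,0]],
  ],
)

```text
time_s: 4.98
ee_pos: [0.4917, 0.2368, 0.2407]
eef_rot: [-3.141, 0.001, -0.2]
force: [0.1, -0.2, -3.5]
grip_width: 0.0099
```

Run:
```python
from h import *
c=cam('side');w=cam('wrist'); f=c['frame'].copy()
o=ctrl.get_obs(); print(o['ee_pos'],o['eef_rot'],o['force'],o['grip_width'],o['time_s'])
np.save('pics/s2.npy',c,allow_pickle=True);np.save('pics/w2.npy',w,allow_pickle=True)
ex=np.array([np.cos(-.2),np.sin(-.2)]); h=np.array([.614,.213])
a=cv2.resize(f[180:300,230:430],None,fx=3,fy=3,interpolation=cv2.INTER_CUBIC)
g=w['frame'].copy()
for s,z in((.064,.2),(0,.2),(-.038,.2),(-.051,.218)):
    p=[*(h+s*ex),z]; u=np.array(proj(c,p)); v=(u-[230,180]+.5)*3; cv2.circle(a,tuple(int(i) for i in v),2,(255,0,255),-1)
    u=proj(w,p);cv2.circle(g,(int(u[0]+.5),int(u[1]+.5)),1,(255,0,255),-1)
cv2.imwrite('pics/m2.png',np.vstack([a,np.pad(cv2.resize(g[:240],(600,225)),((0,0),(0,0),(0,0)))]))
```

```text
[0.49188861 0.23613209 0.24080096] [-3.14087954e+00  5.84267339e-04 -2.01382860e-01] [-0.23904839  0.02818455 -3.31145233] 0.009977563637755852 5.0833
```

View pics/m2.png

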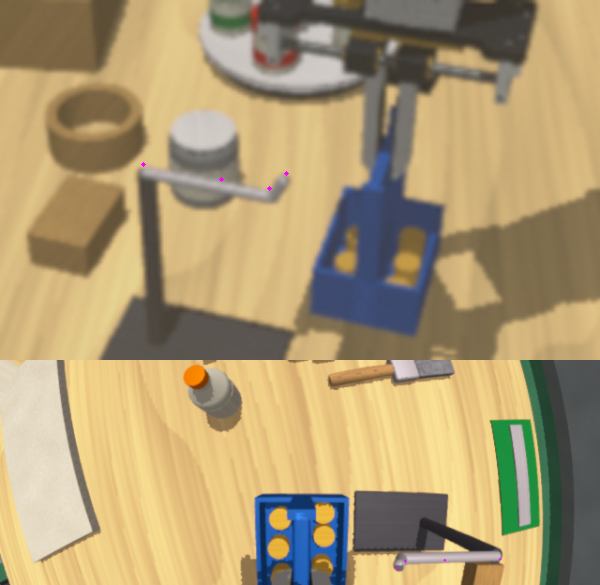

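The hook prediction fits to 2 px in both views. The opening is at the right height, with the beam square to the arm. Next I slide on and lower.

Emit:
play_rows(
  steps=[
    [[1,0,0,0,0,0,0],[2.5,-0.1,0,0,0,0,0],[4,-0.1,0,0,0,0,0],[5.5,-0.2,0,0,0,0,0],[7,-0.3,0,0,0,0,0],[8.5,-0.3,0,0,0,0,0],[10,-0.4,0,0,0,0,0],[11.5,-0.4,0,0,0,0,0],[12.3,-0.4,0,0,0,0,0],[12.4,-0.4,0.5,0,0,0,0],[12.4,-0.4,1.2,0,0,0,0],[12.4,-0.4,2,0,0,0,0],[12.4,-0.4,2.6,0,0,0,0],[12.4,-0.4,3,0,0,0,0],[12.4,-0.4,3.2,0,0,0,0],[12.4,-0.4,3.2,0,0,0,0],[12.4,-0.4,3.2,0,0,0,0]],
  ],
)

```text
time_s: 6.5
ee_pos: [0.6141, 0.2154, 0.209]
eef_rot: [-3.141, 0.0, -0.201]
force: [0.4, 0.0, -3.2]
grip_width: 0.0101
```

Run:
```python
from h import *
c=cam('side');w=cam('wrist')
o=ctrl.get_obs(); print(o['ee_pos'],o['eef_rot'],o['force'],o['grip_width'],o['time_s'])
a=cv2.resize(c['frame'][180:300,230:430],None,fx=3,fy=3,interpolation=cv2.INTER_CUBIC)
cv2.imwrite('pics/m3.png',np.vstack([a,cv2.resize(w['frame'][40:280,100:500],(600,240))]))
```

```text
[0.6142355  0.21538572 0.20919256] [-3.14059253e+00 -5.44319226e-05 -2.01211523e-01] [-0.40483508 -0.1442554  -2.28563205] 0.009435218459168646 6.6
```

View pics/m3.png

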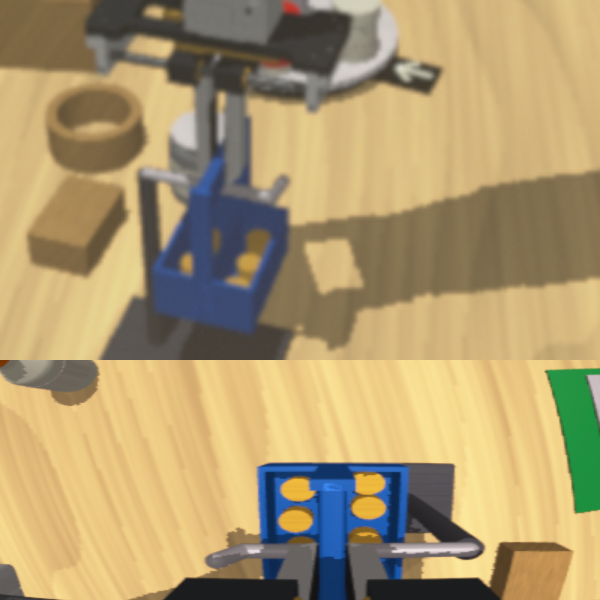

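The hook arm passes through the opening under the beam, with the tip outside at left in the wrist view. Next I lower to contact.

Emit:
play_rows(
  steps=[
    [[0,0,0.1,0,0,0,0],[0,0,0.2,0,0,0,0],[0,0,0.3,0,0,0,0],[0,0,0.4,0,0,0,0],[0,0,0.5,0,0,0,0],[0,0,0.5,0,0,0,0],[0,0,0.5,0,0,0,0]],
  ],
)

```text
time_s: 7.18
ee_pos: [0.6142, 0.2154, 0.2042]
eef_rot: [-3.141, -0.0, -0.201]
force: [-0.2, 0.0, -4.3]
grip_width: 0.0094
```

Emit:
play_rows(
  steps=[
    [[0,0,0.1,0,0,0,0],[0,0,0.1,0,0,0,0],[0,0,0.2,0,0,0,0],[0,0,0.2,0,0,0,0],[0,0,0.2,0,0,0,0]],
  ],
)

```text
time_s: 7.6
ee_pos: [0.6144, 0.2155, 0.2038]
eef_rot: [-3.14, -0.002, -0.201]
force: [-4.5, -3.1, 9.5]
grip_width: 0.0095
```

Emit:
play_rows(
  steps=[
    [[0,0,0,0,0,0,0.35],[0,0,0,0,0,0,0.35],[0,0,0,0,0,0,0.35],[0,0,0,0,0,0,0.35],[0,0,0,0,0,0,0.35],[0,0,0,0,0,0,0.35],[0,0,0,0,0,0,0.35],[0,0,0,0,0,0,0.35],[0,0,-1,0,0,0,0.35],[0,0,-2.5,0,0,0,0.35],[0,0,-4,0,0,0,0.35],[0,0,-6,0,0,0,0.35],[0,0,-8,0,0,0,0.35],[0,0,-8,0,0,0,0.35]],
  ],
)

```text
time_s: 8.77
ee_pos: [0.615, 0.2156, 0.2891]
eef_rot: [-3.137, -0.008, -0.201]
force: [0.9, 0.1, 1.1]
grip_width: 0.033
```

Run:
```python
from h import *
c=cam('side');w=cam('wrist')
o=ctrl.get_obs(); print(o['ee_pos'],o['eef_rot'],o['force'],o['grip_width'],o['time_s'])
a=cv2.resize(c['frame'][180:300,230:430],None,fx=3,fy=3,interpolation=cv2.INTER_CUBIC)
cv2.imwrite('pics/m4.png',np.vstack([a,cv2.resize(w['frame'][40:280,100:500],(600,240))]))
```

```text
[0.6143558  0.21537127 0.28450469] [-3.13912622e+00 -2.81854658e-03 -2.01217454e-01] [-0.08340823  0.28835192 -0.20996717] 0.03267506503559946 8.8667
```

View pics/m4.png

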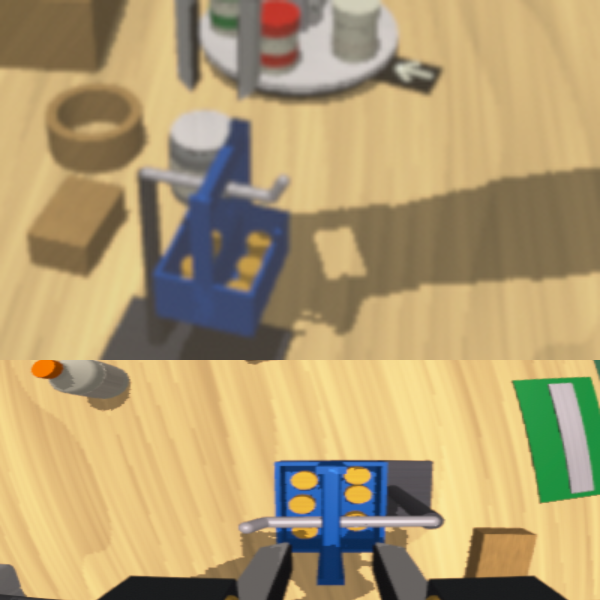

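The caddy hangs freely on the hook, with its beam resting across the arm. On to the knob.

Emit:
play_rows(
  steps=[
    [[0.5,3,0,0,0,0,0.35],[1,6,0,0,0,0.1,0.35],[1.5,10,0,0,0,0.2,0.5],[2,14,0,0,0,0.3,1],[2.5,18,0,0,0,0.4,1],[3,22,0,0,0,0.5,1],[3.6,26,0,0,0,0.6,1],[4.1,30,0,0,0,0.7,1],[4.7,34,0,0,0,0.8,1],[5.2,38,0,0,0,0.8,1],[5.8,42,0,0,0,0.8,1],[6.3,46,0.5,0,0,0.8,1],[6.6,48.2,1,0,0,0.8,1],[6.6,48.2,1,0,0,0.8,1],[6.6,48.2,1,0,0,0.8,1],[6.6,48.2,1,0,0,0.8,1]],
  ],
)

```text
time_s: 10.2
ee_pos: [0.5828, -0.2693, 0.2729]
eef_rot: [-3.138, 0.001, -1.001]
force: [-0.9, 0.5, 0.5]
grip_width: 0.0941
```

Run:
```python
from h import *
c=cam('wrist'); f=c['frame'].copy(); np.save('pics/w5.npy',c,allow_pickle=True)
o=ctrl.get_obs(); print(o['ee_pos'],o['eef_rot'],o['time_s'],o['qpos'],o['grip_width'])
ax=np.array([.583,-.271]); pt=lambda a,r,z:(ax[0]+r*np.cos(a),ax[1]+r*np.sin(a),z)
for p in [(*ax,.155),pt(2.80,.145,.011)]+[pt(1.30+i*1.2566,.078,.098) for i in range(5)]:
    u=proj(c,p); print(np.round(u,1)); cv2.circle(f,(int(u[0]+.5),int(u[1]+.5)),2,(255,0,255),-1)
cv2.imwrite('pics/w5.png',f)
```

```text
[ 0.58295992 -0.26889897  0.27335651] [-3.13792950e+00  1.82936913e-04 -1.00003974e+00] 10.25 [-0.49061164  0.47598596  1.12470329  0.00328887  1.53927683  0.50932746] 0.09401078399416252
[322.3 194.5]
[247.5 229.1]
[276.7 133.6]
[262.8 209.1]
[328.4 245.1]
[385.9 197. ]
[356.6 125.4]
```

View pics/w5.png

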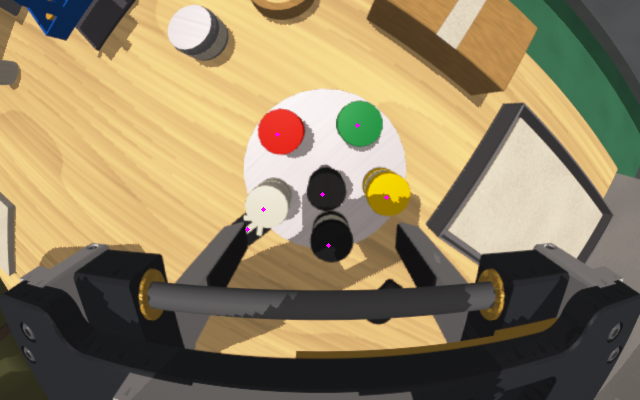

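Projected marks sit about (4,-5) px off the real lids. Real centres: knob (327,187), red (281,131), green (360,123), yellow (389,193), white (267,204), black (332,240). The arrow is partly hidden at (257,222).

Run:
```python
from h import *
c=np.load('pics/w5.npy',allow_pickle=True).item()
np.set_printoptions(precision=4,suppress=True)
P=np.array([onz(c,*p,.098)[:2] for p in((281,131),(267,204),(332,240),(389,193),(360,123))]);ax=P.mean(0)
print('axis',ax,np.linalg.norm(P-ax,axis=1),'knob',onz(c,327,187,.155))
a=np.unwrap([np.arctan2(*(p-ax)[::-1]) for p in P]);print(a-np.arange(5)*2*np.pi/5)
d=ctrl.get_obs()['ee_pos'][:2];y=-1.0
for t in (ax,onz(c,327,187,.155)[:2]):
    e=t-d;print('tool shift cm',100*(e@[np.cos(y),np.sin(y)]),100*(e@[np.sin(y),-np.cos(y)]))
```

```text
axis [ 0.5894 -0.2722] [0.0763 0.0765 0.076  0.0771 0.0761] knob [ 0.5919 -0.2708  0.155 ]
[1.3106 1.2866 1.3012 1.2998 1.294 ]
tool shift cm 0.6231598085085039 -0.36805135146129575
tool shift cm 0.6441455154460229 -0.6456079138776338
```

Emit:
play_rows(
  steps=[
    [[0.2,-0.1,2,0,0,0,1],[0.4,-0.2,4,0,0,0,1],[0.5,-0.3,6,0,0,0,1],[0.5,-0.3,8,0,0,0,1],[0.5,-0.3,8,0,0,0,1],[0.5,-0.3,8,0,0,0,1]],
  ],
)

```text
time_s: 10.75
ee_pos: [0.5885, -0.2702, 0.1935]
eef_rot: [-3.138, 0.001, -0.999]
force: [-0.1, -0.2, 0.5]
grip_width: 0.0936
```

```bash
python3 - <<'E'
from h import *
c=cam('wrist'); f=c['frame'].copy(); np.save('pics/w6.npy',c,allow_pickle=True)
o=ctrl.get_obs(); print(o['ee_pos'],o['eef_rot'],o['time_s'])
f=f[100:330,190:470].copy(); f=cv2.resize(f,None,fx=2,fy=2,interpolation=cv2.INTER_CUBIC)
for ax,col in(((.583,-.271),(255,0,255)),((.5894,-.2722),(255,255,0))):
    t=np.linspace(0,6.28,60); q=np.array([proj(c,(ax[0]+.02*np.cos(a),ax[1]+.02*np.sin(a),.155)) for a in t])
    cv2.polylines(f,[np.int32((q-[190,100]+.5)*2)],True,col,1)
# side view of start: arrow + axis
s=np.load('pics/side0.npy',allow_pickle=True).item()
b=cv2.resize(s['frame'][155:220,290:400],None,fx=5,fy=5,interpolation=cv2.INTER_CUBIC)
f=np.pad(f,((0,0),(0,max(0,b.shape[1]-f.shape[1])),(0,0)));b=np.pad(b,((0,0),(0,f.shape[1]-b.shape[1]),(0,0)))
cv2.imwrite('pics/m6.png',np.vstack([f,b])[:600*2]);print(np.vstack([f,b]).shape)
h=np.array([[1,0,0]])
E
python3 -c "
import cv2;a=cv2.imread('pics/m6.png');cv2.imwrite('pics/m6.png',cv2.resize(a,None,fx=.75,fy=.75,interpolation=cv2.INTER_AREA))"
```

```text
[ 0.58891298 -0.27063306  0.19469812] [-3.13734323e+00 -7.76234516e-04 -9.98973668e-01] 10.8
(785, 560, 3)
```

View pics/m6.png

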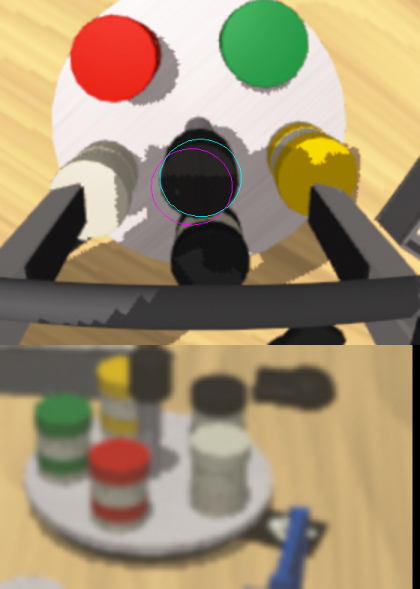

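The cyan circle, at the wrist-based axis (0.589,-0.272), matches the knob outline. The TCP is within about 1 mm of it, so I descend and grip lightly.

Emit:
play_rows(
  steps=[
    [[0.1,0.1,2,0,0,0,1],[0.1,0.1,4,0,0,0,1],[0.1,0.1,6,0,0,0,1],[0.1,0.1,7.2,0,0,0,1],[0.1,0.1,7.7,0,0,0,1],[0.1,0.1,7.7,0,0,0,0.3],[0.1,0.1,7.7,0,0,0,0.3],[0.1,0.1,7.7,0,0,0,0.3],[0.1,0.1,7.7,0,0,0,0.3],[0.1,0.1,7.7,0,0,0,0.3],[0.1,0.1,7.7,0,0,0,0.3],[0.1,0.1,7.7,0,0,0,0.3],[0.1,0.1,7.7,0,0,0,0.3],[0.1,0.1,7.7,0,0,0,0.3],[0.1,0.1,7.7,0,0,0,0.3],[0.1,0.1,7.7,0,0,0,0.3]],
  ],
  force=10,
)

```text
time_s: 12.13
ee_pos: [0.5886, -0.2713, 0.1177]
eef_rot: [-3.138, 0.001, -0.999]
force: [-3.9, 3.5, 3.4]
grip_width: 0.0399
```

Emit:
play_rows(
  steps=[
    [[0,0,0,0,0,0,0.3],[0,0,0,0,0,0,0.3],[0,0,0,0,0,-0.05,0.3],[0,0,0,0,0,-0.15,0.3],[0,0,0,0,0,-0.25,0.3],[0,0,0,0,0,-0.35,0.3],[0,0,0,0,0,-0.45,0.3],[0,0,0,0,0,-0.55,0.3],[0,0,0,0,0,-0.65,0.3],[0,0,0,0,0,-0.75,0.3],[0,0,0,0,0,-0.85,0.3],[0,0,0,0,0,-0.95,0.3],[0,0,0,0,0,-1.05,0.3],[0,0,0,0,0,-1.15,0.3],[0,0,0,0,0,-1.25,0.3],[0,0,0,0,0,-1.35,0.3],[0,0,0,0,0,-1.43,0.3],[0,0,0,0,0,-1.5,0.3],[0,0,0,0,0,-1.5,0.3],[0,0,0,0,0,-1.5,0.3]],
  ],
  force=35,
)

```text
time_s: 13.8
ee_pos: [0.5858, -0.2707, 0.1177]
eef_rot: [-3.135, 0.001, 0.502]
force: [-25.8, 7.3, 12.9]
grip_width: 0.0395
```

Run:
```python
from h import *
o=ctrl.get_obs(); print(o['ee_pos'],o['eef_rot'],o['force'],o['moment'],o['grip_width'],o['time_s'])
P=[]
for n,roi in(('wrist',(0,0,640,400)),('side',(290,150,400,220)),('top',(345,160,430,250))):
    c=cam(n); np.save(f'pics/{n}7.npy',c,allow_pickle=True); x0,y0,x1,y1=roi; P.append(c['frame'][y0:y1,x0:x1])
a=cv2.resize(P[0][60:330],(640,270)); b=cv2.resize(P[1],(440,280),interpolation=cv2.INTER_CUBIC); d=cv2.resize(P[2],(340,360),interpolation=cv2.INTER_CUBIC)[:280]
d=cv2.resize(P[2],(264,280),interpolation=cv2.INTER_CUBIC)
row=np.hstack([b,d]); a=np.pad(a,((0,0),(0,row.shape[1]-640),(0,0)))
cv2.imwrite('pics/m7.png',np.vstack([a,row])); print(np.vstack([a,row]).shape)
```

```text
[ 0.58581678 -0.27065601  0.11769909] [-3.13483621e+00  1.42358859e-03  5.01620816e-01] [-25.77298751   7.25550211  12.89865105] [ 1.25627508  4.4111756  -0.00666897] 0.039542217830269025 13.8
(550, 704, 3)
```

View pics/m7.png

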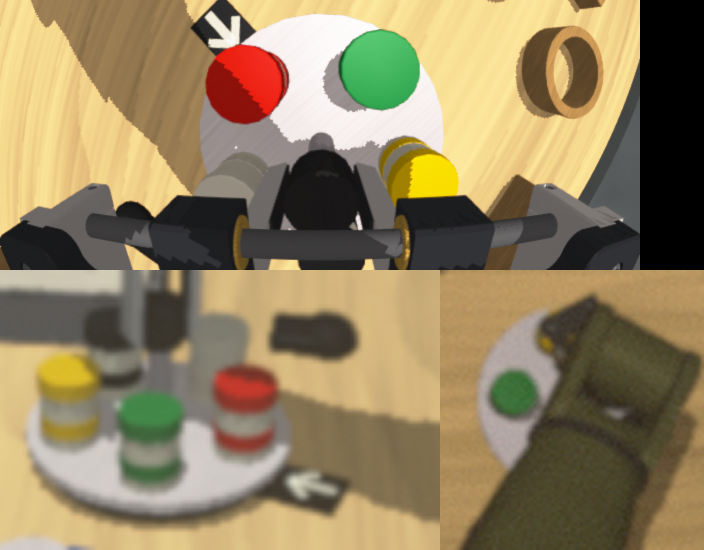

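The wrist view shows the red lid top at (245,144), the green lid at (380,130), and the arrow around (222,88), nearly lined up. Now I measure the residual angle and relax the side load.

Emit:
play_rows(
  steps=[
    [[0,0,0,0,0,0,0.3],[0,0,0,0,0,0,0.3],[0,0,0,0,0,0,0.3]],
  ],
)

```text
time_s: 14.2
ee_pos: [0.5857, -0.2706, 0.1177]
eef_rot: [-3.134, 0.002, 0.501]
force: [-3.8, 2.1, 2.7]
grip_width: 0.0398
```

Run:
```python
from h import *
np.set_printoptions(precision=4,suppress=True)
A=lambda v:np.arctan2(v[1],v[0])
def blob(c,lo,hi,roi,space=cv2.COLOR_BGR2HSV):
    x0,y0,x1,y1=roi; k=cv2.inRange(cv2.cvtColor(c['frame'][y0:y1,x0:x1],space),lo,hi)
    n,l,st,ce=cv2.connectedComponentsWithStats(k); i=1+np.argmax(st[1:,4]); 
    pts=np.argwhere(l==i)[:,::-1]+[x0,y0]; return pts
def go(c,red,green,arr):
    r=onz(c,*red,.098)[:2];g=onz(c,*green,.098)[:2];a=onz(c,*arr,.011)[:2]
    m=(r+g)/2;d=g-r;n=np.array([-d[1],d[0]])/np.linalg.norm(d); h=.078*np.cos(np.pi/5)
    for s in(1,-1):
        ax=m+s*h*n
        if np.linalg.norm(ax-[.586,-.271])<.04:
            print(c['n'],'ax',ax,'rg',np.linalg.norm(d),'(91.7mm)','arrow r',np.linalg.norm(a-ax),'front',A(a-ax),'red(from pair)',A(r-ax),'miss',A(a-ax)-A(r-ax))
c=cam('wrist')
R1=blob(c,(0,150,60),(8,255,255),(195,90,300,195));G=blob(c,(50,100,40),(85,255,255),(320,80,430,180))
print([(p.min(0),p.max(0),len(p)) for p in(R1,G)])
w=blob(c,(0,0,165),(180,60,255),(195,62,246,108));print('arrow',w.mean(0),w.min(0),w.max(0),len(w))
go(c,(244.5,144),(380,130),(w.min(0)+w.max(0))/2)
go(c,(244.5,144),(380,130),w.mean(0))
t=np.load('pics/top0.npy',allow_pickle=True).item(); s=cam('side')
# arrow from side, empty view, and red/green lids tops
w=blob(s,(0,0,150),(180,70,255),(358,195,380,212));print('arrow side',w.mean(0),w.min(0),w.max(0),len(w))
go(s,(290+245/4-.4,150+(375-270)/4-.4),(290+150/4-.4,150+(402-270)/4-.4),w.mean(0))
w=blob(t,(0,0,120),(180,80,255),(366,230,382,246));print('arrow top',w.mean(0),w.min(0),w.max(0),len(w),onz(t,*w.mean(0),.011))
o=ctrl.get_obs(); print(o['ee_pos'],o['eef_rot'],o['force'],o['time_s'])
```

```text
[(array([206, 105]), array([288, 183]), 4973), (array([339,  90]), array([419, 169]), 4940)]
arrow [224.1604  91.6482] [205  71] [239 107] 742
wrist ax [ 0.5873 -0.2725] rg 0.08865978896244972 (91.7mm) arrow r 0.14193088722886493 front 2.7946973596708236 red(from pair) 2.784932774418375 miss 0.009764585252448388
wrist ax [ 0.5873 -0.2725] rg 0.08865978896244972 (91.7mm) arrow r 0.13845376245347135 front 2.7959079433221317 red(from pair) 2.784932774418375 miss 0.010975168903756494
arrow side [366.4737 203.0526] [362 201] [373 206] 38
side ax [ 0.5855 -0.2773] rg 0.09017905904015058 (91.7mm) arrow r 0.1411595789791488 front 2.7398407405848957 red(from pair) 2.7746459167730753 miss -0.034805176188179576
arrow top [373.7544 235.7719] [369 232] [379 242] 57 [ 0.4549 -0.2259  0.011 ]
[ 0.5857 -0.2706  0.1177] [-3.1344  0.0017  0.5012] [-4.3245  2.5243  3.6055] 14.3
```

The wrist measurement puts the miss at 0.00–0.01 rad. The coarser side view gives −0.03. I firm up the grip and make a last check on the caddy.

Emit:
play_rows(
  steps=[
    [[0,0,0,0,0,0,0.3],[0,0,0,0,0,0,0.3],[0,0,0,0,0,0,0.3],[0,0,0,0,0,0,0.3],[0,0,0,0,0,0,0.3],[0,0,0,0,0,0,0.3]],
  ],
  force=45,
)

```text
time_s: 14.8
ee_pos: [0.5857, -0.2706, 0.1177]
eef_rot: [-3.134, 0.002, 0.501]
force: [-3.1, 2.7, 2.5]
grip_width: 0.0396
```

Run:
```python
from h import *
c=cam('side'); o=ctrl.get_obs(); print(o['ee_pos'],o['eef_rot'],o['force'],o['grip_width'],o['joint_vel'].round(3),o['time_s'])
cv2.imwrite('pics/f.png',cv2.resize(c['frame'][130:330,200:440],None,fx=3,fy=3,interpolation=cv2.INTER_CUBIC))
```

```text
[ 0.58568536 -0.27056539  0.11772068] [-3.13442174e+00  1.74940984e-03  5.01146838e-01] [-3.13140754  2.21815967  2.2232964 ] 0.03958897793177745 [-0.002 -0.001  0.001  0.001 -0.001 -0.001] 14.85
```

View pics/f.png

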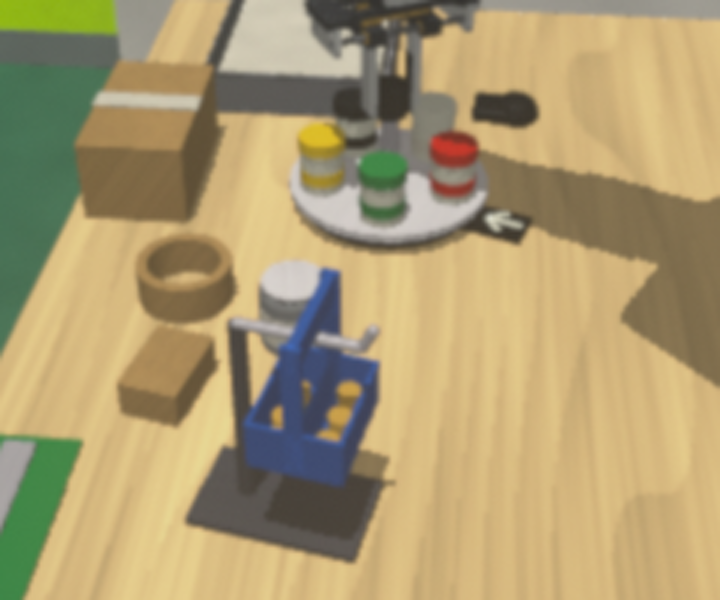

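The caddy hangs on the hook, the red jar is at the arrow, and the knob is held. Handing in.

```bash
python3 -c "from station import ctrl; print(ctrl.hand_in())"
```

```text
the job is handed in; nothing more can be done
None
```

The job is done and handed in at about 15 s of the 72 s allowed. The blue caddy hangs by its handle on the hook, let go. The carousel was then turned 1.50 rad by its knob to bring the red jar to the arrow, and the gripper still holds the knob at 45 N.

- **Caddy:** the last side picture shows it still hanging with its beam across the hook arm. The ink can, tape roll, staple box and mouse stand where they were. The brush and glue bottle were outside that picture; nothing was moved near them.
- **Carousel alignment:** the wrist camera puts the red jar within about 0.01 rad of the arrow. The coarser side view disagreed, at -0.03 rad; I trusted the closer wrist view.
- **Forces:** turning built up a side load of about 27 N on the tool, because the knob axis was about 3 mm off my estimate. I relaxed it, and the last check read about 4 N, a 39.6 mm grip and the arm at rest.

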